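Put the arepa cutters and the press plate away

ROBOT

A 6-joint arm with a two-finger parallel gripper is mounted at the origin on the work surface. World frame = base frame: x ahead of the robot, y to its left, z up, the work surface at z = 0. Lengths are in m, angles in degrees, forces in N, time in s.
With the tool pointing down it reaches from about 0.3 to 0.75 m from the base axis. Payload 8.5 kg.
Tool frame: the origin (TCP) lies at the very end of the fingers, on their centre line; the grasp point (between the pads) lies 19 mm behind it; z points along the fingers, y is the line along which they close (so a half turn about z gives the same grasp; the last joint's range is limited). The gripper opens to 85 mm and grips with 20 to 120 N. Pads are 22 mm wide; open, the fingers measure 114 mm over their backs; the gripper's body (76 mm by 85 mm) begins 54 mm behind the grasp point. The pads swing forward as they close: fully open they stand 13 mm farther back than shut.
Start: joints at [62.091, 21.807, 74.336, -0, 83.858, -12.336], TCP at [0.148, 0.53, 0.231] pointing down, gripper open.
Joint ranges: [-178.18, 178.18], [-50.72, 133.34], [12.68, 142.11], [-81.47, 261.47], [9.98, 163.14], [-165.26, 165.26]. Speed limits (degrees/s): [136.94, 136.94, 180, 180, 180, 180].

INTERFACE

Orientations are given as a 3x3 rotation matrix whose columns are the frame's x, y, z axes.
In Python, from rig import observe, cams, ticket gives the robot as it stands.
- The arm moves only by the tool move_arm, never from a script. Its arguments are lists of equal length, an entry for each row: "jaw": the finger opening in cm, from 0 to 8.54; "dp": the shift along the tool's x, y, z in cm, a list of three; "turn": the turn, a rotation vector about the tool's x, y, z in rad, a list of three. In form: {"jaw": [jaw, ...], "dp": [[tx, ty, tz], ...], "turn": [[wx, wy, wz], ...]}. A call has 1 to 12 rows; each row shifts and turns the commanded pose from where the row before left it, along the tool's axes as they then stand; what a row does not reach is not made up. A row lasts 1/12 s, in which the tool goes at most 41.7 mm and 7.16 degrees, less where a joint would pass 70% of its speed; a pose out of reach is approached as far as the arm can. A call is refused whole if a number of a shift passes 4.17 or a number of a turn 0.125, either way. A call with a gripper value outside its range is refused whole. The fingers move at their own pace and stop on an object; "force" is the grip in N (left out, the last holds). Time passes only in rows, so rows that do not move let the fingers close. It gives the time, the measured TCP pose, the force, the opening and the grip force at its end, in the units of the state.
- observe(): the state, without advancing time (a new reading comes with each control period).
- cams.get_image(name): name is "scene" or "top" or "wrist"; returns (picture, depth): 384x512x3 uint8, red, green, blue; 384x512 float32, m along the optical axis (not along the pixel's ray), 0 where there is no reading.
- cams.calibration(name): a dict with "vertical_fov" (degrees; the focal length in pixels is half the picture's height over the tangent of half this angle, whatever the lens; pixels are square), "cx", "cy" (the principal point, pixels), "view" (4x4, takes a point from world to camera coordinates); the wrist camera has in their place "tool_from_camera" (4x4, takes a point from camera to tool coordinates, whose origin is the TCP and whose axes are the flange's). Camera axes: x right, y up, looking along -z (the intrinsics and any distortion apply to the point x, -y, -z); pixel columns grow to the right and rows downward; lengths in m; the calibration is good to about 2 mm. The wrist camera is an equidistant fisheye: a pixel r from the principal point sees the ray r / f radians off the axis. A picture is of the moment at which its call begins: read the wrist's pose just before it. calibration takes no time and is no camera call.
- ticket.close_job(): hands the job in; it is judged then, once.
Trained networks look in the newest picture that a camera, given by its name, has taken for a name from the list of things; names that differ only in an ending like _2 or _b are one class to them, and where a whole thing is asked for, a point or a joint stands for the part that bears it (a point fixed in the world has none). Each returns a list of dicts, best first, with "p" (0 to 1); they miss things now and then, are a little off and sometimes report something else, mostly with a low value. They report only what shows in the picture. A call takes as long as a camera call. They do not tell look-alikes from the thing itself.
- cams.spot_in(camera, query): "box" ([centre column, centre row, width, height] as shares, 0 to 1, of the picture: columns of its width, rows of its height, round what is visible of it).
- cams.outline_of(camera, query): "mask" (384x512 bool, what is visible of it) and "box" ([centre column, centre row, width, height] as shares, 0 to 1, of the picture: columns of its width, rows of its height, round what is visible of it).
- cams.mark_of(camera, query): "location" ([column, row] as shares, 0 to 1, of the picture: columns of its width, rows of its height: a listed point, or the origin of a listed thing).
The state is a dict: "time_s": time; "q": joint angles; "qvel": joint speeds; "joint_efforts": joint torques, N m; "position": TCP position; "tool_rot": TCP orientation; "ft_force": force on the tool from outside, world axes, zero at the start; "wrist_torque": the same for the moment, N m; "grip_width": finger opening in m; "gripper_force": force on a finger pad.
Only numpy, scipy, OpenCV 4.12 (cv2) and the standard library are available. Lean on these libraries where they do the work, as an engineer would, in place of code of your own. Each camera call takes 0.05 s, during which the arm holds its last target. There are 200 camera calls.

TASK

Put the arepa tools away: set each of the three steel cutters upright and flat on the floor of the bamboo recess that has its own outline (round, square, oblong), and stand the tall aluminium plate from the drying stand fully down and centred in the empty middle slot of the plate rack, between the two short plates. Set things down rather than dropping them, and leave the two short plates where they stand.

Things in the scene. Friction and masses are not known exactly. Their poses are not given: they have to be found in the camera images.
- cutter_round: Loose plain steel arepa cutter, closed on top, round, 62 mm in diameter, body 26 mm high, with a brown wooden grip centred on top: a round knob 26 mm in diameter, 34 mm high (26 to 60 mm above the origin). 0.13-0.25 kg. Starts upright on the worktop (z = 0). Origin: centre of its underside; z up.
- cutter_square: Loose plain steel arepa cutter, closed on top, square, 58 by 58 mm, body 26 mm high, with a brown wooden grip centred on top: an upright bar 44 mm long (along x) and 16 mm thick (along y), 34 mm high (26 to 60 mm above the origin). 0.13-0.25 kg. Starts upright on the worktop (z = 0). Origin: centre of its underside; z up. Sides along x and y.
- cutter_oblong: Loose plain steel arepa cutter, closed on top, a rectangle 80 mm (x) by 38 mm (y), body 26 mm high, with a brown wooden grip centred on top: an upright bar 44 mm long (along x) and 16 mm thick (along y), 34 mm high (26 to 60 mm above the origin). 0.13-0.25 kg. Starts upright on the worktop (z = 0). Origin: centre of its underside; z up.
- plate: Loose tall aluminium press plate, 100 wide (x), 6 thick (y), 120 mm tall (z), 0.15-0.23 kg. Origin: centre of its lower edge face; z up. Starts upright alone in a fixed bamboo drying stand centred under it (base 110 x 50, 12 mm high; four dowels 8 mm thick at x +-25, y +-11, to 57 mm above the worktop): foot 12 mm, top 132 mm above the worktop; may lean up to 10 degrees.
- rest_round: Fixed. Pale bamboo rest 100 by 100 mm (x by y), 12 mm high, with a dark-wood-floored round recess in its middle, 76 mm in diameter; the recess floor is 4 mm above the origin, its rim 12 mm (8 mm deep). Home of the round cutter. Origin: centre of its underside, on the worktop; z up.
- rest_square: Fixed. Pale bamboo rest 100 by 100 mm (x by y), 12 mm high, with a dark-wood-floored square recess in its middle, 74 by 74 mm, sides along x and y; the recess floor is 4 mm above the origin, its rim 12 mm (8 mm deep). Home of the square cutter. Origin: centre of its underside, on the worktop; z up.
- rest_oblong: Fixed. Pale bamboo rest 120 by 80 mm (x by y), 12 mm high, with a dark-wood-floored rectangular recess in its middle, 96 mm (x) by 54 mm (y); the recess floor is 4 mm above the origin, its rim 12 mm (8 mm deep). Home of the oblong cutter. Origin: centre of its underside, on the worktop; z up.
- rack: Fixed bamboo rack: base 130 (x) x 90 (y), 12 mm high; 8 mm dowels at x = +-25, y = +-11 and +-33 mm, to 67 mm above the worktop, make three slots along x at y = -22, 0, 22, each 14 mm clear. Outer slots hold the short plates (tops at 82 mm); the middle one (y = 0) is empty for the tall plate, either way round. Origin: centre of underside; z up. All else stands at |y| > 0.5 or x > 0.8 m.
- small_plate_a: Loose, not to be moved. Short aluminium plate 100 mm wide (x), 6 mm thick (y), 70 mm tall (z), standing in the outer slot of the rack at rack y = -22 mm; its foot is 12 mm above the worktop. Origin: centre of its lower edge face; z up.
- small_plate_b: Loose, not to be moved. Short aluminium plate 100 mm wide (x), 6 mm thick (y), 70 mm tall (z), standing in the outer slot of the rack at rack y = 22 mm; its foot is 12 mm above the worktop. Origin: centre of its lower edge face; z up.
Mind the look-alikes: they are no part of the job. What is shaped like the cutter_round but green is not meant.

How it is judged:
By the outcome, as a careful person would: the job done as asked, in the order asked, and still so for the second after the job is handed in, with the robot touching nothing.
It also fails if it takes over 128 s, if anything falls off the work surface, if the arm or the gripper's body presses on something with over 40 N, if the wrist force passes 120 N, or if a joint passes its speed limit or range.

## Working session

There is one attempt and no reset: what is moved stays moved. The work goes in short steps, Python scripts to look and compute and a tool call to move; the robot and the scene stay as the last step left them, time stands still between calls to the robot, and variables do not carry over. Pictures are saved under pics/ and viewed, at most 14 in all, crops included, and the job is handed in when it is done.

Besides the shell and the picture viewer there is one more tool, called after ">>>" in YAML: its name, and indented under it one key for each argument. move_arm: Moves the arm, as the interface text tells. Its arguments: {"type":"object","properties":{"jaw":{"type":"array","items":{"type":"number"}},"dp":{"type":"array","items":{"type":"array","items":{"type":"number"}}},"turn":{"type":"array","items":{"type":"array","items":{"type":"number"}}},"force":{"type":"number"}},"required":["jaw","dp","turn"]}

```bash
ls; mkdir -p pics; python3 - <<'E'
from rig import observe,cams
import cv2,numpy as np
s=observe();print(s['position'],s['tool_rot'],s['time_s'])
ims=[]
for n in ['scene','top']:
    im,d=cams.get_image(n);cv2.imwrite(f'pics/{n}0.png',im[:,:,::-1]);np.savez(f'{n}0.npz',im=im,d=d)
    c=cams.calibration(n);print(n,c)
    for q in ['cutter_round','cutter_square','cutter_oblong','plate','rest_round','rest_square','rest_oblong','rack','small_plate_a']:
        r=cams.spot_in(n,q);print(q,[(round(x['p'],2),[int(a*b) for a,b in zip(x['box'],(512,384,512,384))]) for x in r])
print(cams.calibration('wrist'))
E
```

```text
pics
[0.14748794 0.52952803 0.23069303] [[-9.63289621e-01  2.68463397e-01 -7.14752053e-04]
 [ 2.68464150e-01  9.63288730e-01 -1.34992839e-03]
 [ 3.26106236e-04 -1.49225731e-03 -9.99998833e-01]] 0.0
scene {'vertical_fov': 42.107123541731454, 'cx': 264.92017936121425, 'cy': 188.40240235434027, 'view': array([[ 0.74229764,  0.66981196, -0.01860523, -0.3658348 ],
       [-0.43025014,  0.49772945,  0.75309376,  0.16479332],
       [ 0.51369158, -0.55101481,  0.65765009, -1.60927861],
       [ 0.        ,  0.        ,  0.        ,  1.        ]])}
cutter_round [(0.95, [109, 270, 24, 30]), (0.94, [163, 293, 30, 29])]
cutter_square [(0.8, [230, 213, 32, 29])]
cutter_oblong [(0.81, [342, 204, 29, 31]), (0.63, [161, 294, 29, 28])]
plate []
rest_round [(0.96, [274, 262, 56, 49])]
rest_square [(0.66, [279, 185, 52, 34])]
rest_oblong [(0.73, [361, 150, 47, 26])]
rack [(0.79, [148, 246, 56, 41])]
small_plate_a [(0.85, [155, 228, 27, 38]), (0.55, [138, 235, 23, 41])]
top {'vertical_fov': 46.513691523134, 'cx': 257.04111965450375, 'cy': 186.29748664403763, 'view': array([[ 0.01345349, -0.99984249,  0
[... 431 characters left out ...]
5, 43]), (0.34, [215, 205, 40, 41]), (0.33, [118, 223, 15, 42])]
rest_square [(0.62, [217, 205, 37, 40])]
rest_oblong [(0.58, [112, 171, 39, 47])]
rack [(0.79, [358, 242, 40, 51])]
small_plate_a [(0.81, [367, 242, 12, 41]), (0.57, [353, 239, 11, 39])]
{'vertical_fov': 65.70646984690485, 'cx': 253.2619401132038, 'cy': 188.71569549296487, 'tool_from_camera': array([[-6.53472066e-04,  9.58573945e-01,  2.84843052e-01,
         7.31230076e-02],
       [ 9.99999658e-01,  7.70568865e-04, -2.99025705e-04,
        -2.37841191e-05],
       [-5.06129438e-04,  2.84842760e-01, -9.58574121e-01,
        -1.43170704e-01],
       [ 0.00000000e+00,  0.00000000e+00,  0.00000000e+00,
         1.00000000e+00]])}
```

```bash
python3 - <<'E'
import cv2,numpy as np
for n in ['scene','top']:
    im=cv2.imread(f'pics/{n}0.png');cv2.imwrite(f'pics/{n}0b.png',cv2.resize(im,(800,600),interpolation=cv2.INTER_CUBIC))
E
```

```text
(no output)
```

View pics/top0b.png

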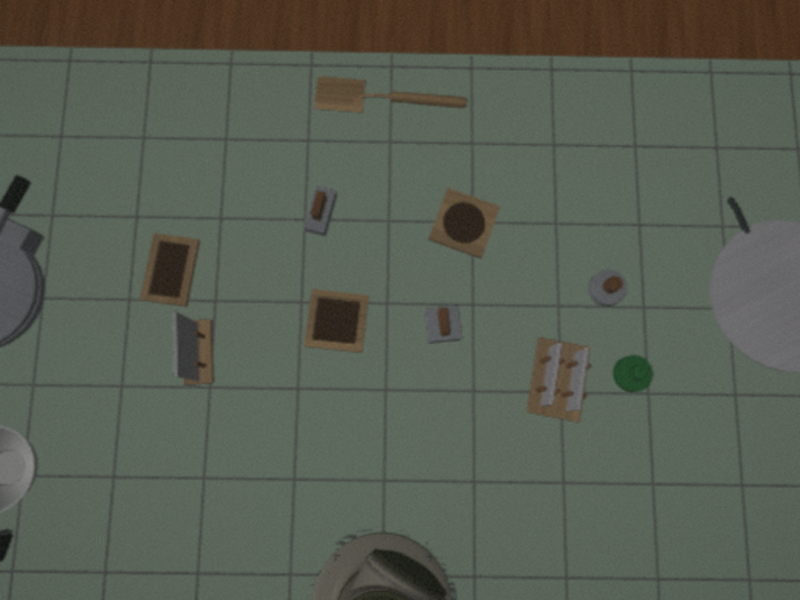

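View pics/scene0b.png

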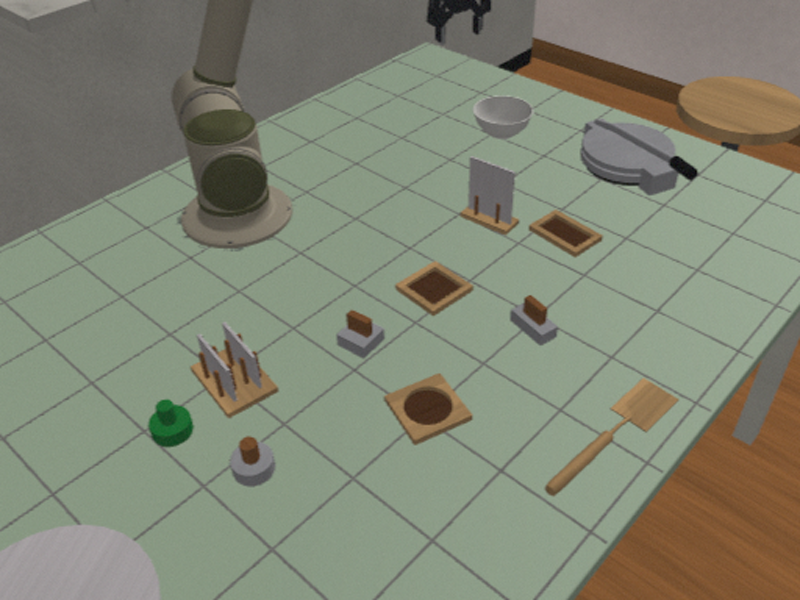

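The top view (800x600 scale) shows the round cutter at (608,287), the green look-alike at (632,373), the square cutter at (443,323) and the oblong cutter at (320,210). The rests are at (465,222), (337,320) and (170,269), the rack at (560,378) and the plate, leaning, at (190,348). The scene view agrees.

```bash
cat > h.py <<'E'
import numpy as np,cv2
from rig import observe,cams
def cloud(name,d,T=None):
    c=cams.calibration(name);f=192/np.tan(np.radians(c['vertical_fov'])/2)
    v,u=np.mgrid[:384,:512];x=u-c['cx'];y=v-c['cy']
    if name=='wrist':
        r=np.hypot(x,y)+1e-9;th=r/f;k=np.tan(th)/r
        P=np.stack([x*k*d,-y*k*d,-d],-1)
        M=T@c['tool_from_camera']
    else:
        P=np.stack([x/f*d,-y/f*d,-d],-1);M=np.linalg.inv(c['view'])
    P=P@M[:3,:3].T+M[:3,3];P[d<=0]=np.nan
    return P
def T():
    s=observe();t=np.eye(4);t[:3,:3]=s['tool_rot'];t[:3,3]=s['position'];return t
def rect(p):
    (c,s,a)=cv2.minAreaRect((p[:,:2]*1000).astype(np.float32))
    if s[0]<s[1]: s=s[::-1];a+=90
    a=(a+90)%180-90
    return np.round(c,1),np.round(s,1),round(a,1)
E
python3 - <<'E'
from h import *
im={}
for n in ['top','scene']:
    z=np.load(n+'0.npz');P=cloud(n,z['d'])
    tab=P[np.isfinite(P[...,2])&(abs(P[...,2])<.02)&(P[...,0]>.3)&(P[...,0]<.6)&(abs(P[...,1])<.3)]
    A=np.c_[tab[:,:2],np.ones(len(tab))];k=np.linalg.lstsq(A,tab[:,2],rcond=None)[0];print(n,'plane',k)
    im[n]=P;np.save(n+'P.npy',P)
    if n=='top': boxes=dict(cr=[389,185,26,26],cs=[282,206,26,26],co=[207,133,26,36],plate=[118,221,30,50],rr=[297,143,50,50],rs=[215,205,50,50],ro=[112,171,48,56],rack=[358,242,50,60])
    else: boxes=dict(cr=[163,293,34,34],cs=[230,213,36,33],co=[342,204,33,35],plate=[314,124,50,60],rr=[274,262,60,53],rs=[279,185,56,38],ro=[361,150,50,30],rack=[148,246,60,60])
    for k2,(a,b,w,h) in boxes.items():
        q=P[b-h//2:b+h//2,a-w//2:a+w//2].reshape(-1,3);q=q[np.isfinite(q[:,2])];q[:,2]-=q[:,:2]@k[:2]+k[2]
        lo,hi={'c':(.04,.08),'r':(.006,.02),'p':(.02,.2)}[k2[0]]
        g=q[(q[:,2]>lo)&(q[:,2]<hi)]
        print(k2,len(g),*rect(g),'zmax',q[:,2].max().round(3), 'body',rect(q[(q[:,2]>.015)&(q[:,2]<.034)]) if k2[0]=='c' else '')
E
```

```text
top plane [-0.00255349 -0.00220376  0.0008863 ]
cr 89 [ 522.6 -383. ] [23.8 23.8] 5.8 zmax 0.064 body (array([ 523.5, -383.5]), array([60.6, 60.1]), 32.3)
cs 117 [455.1 -97.5] [43.5 16. ] 6.6 zmax 0.065 body (array([455.7, -97.4]), array([58.3, 57.8]), 7.2)
co 119 [655.  119.5] [44.5 16.9] -14.0 zmax 0.064 body (array([654.9, 119.2]), array([81. , 38.7]), -12.3)
plate 635 [403.  315.9] [99.4 19. ] 5.7 zmax 0.136 body 
rr 776 [ 657.9 -133. ] [135.4 117.4] -19.5 zmax 0.018 body 
rs 723 [460.2  85.4] [100.4 100.3] -5.3 zmax 0.02 body 
ro 762 [548.4 375.9] [129.8 119.5] -4.0 zmax 0.02 body 
rack 948 [ 366.8 -284.5] [129.6 113.1] -9.7 zmax 0.086 body 
scene plane [-0.0024242  -0.0014862   0.00175917]
cr 142 [ 526.9 -385.7] [25.5 25.1] 33.4 zmax 0.062 body (array([ 528.2, -385.2]), array([59.9, 57.5]), 56.1)
cs 151 [457.4 -98.1] [46.1 18.8] 6.3 zmax 0.062 body (array([458.2, -98. ]), array([61.2, 60. ]), 8.6)
co 149 [657.  119.1] [47.7 18.1] -14.5 zmax 0.064 body (array([657.7, 118.4]), array([81. , 41.1]), -13.2)
plate 920 [404.8 315.3] [105.1  25.1] 5.3 zmax 0.134 body 
rr 881 [ 640.7 -135.2] [105.5 102.3] -20.6 zmax 0.018 body 
rs 507 [463.5 107.7] [150.7 106.3] 85.1 zmax 0.017 body 
ro 424 [559.9 383.6] [145. 100.] -7.7 zmax 0.019 body 
rack 829 [ 362.2 -326.7] [153.5 134.5] 79.1 zmax 0.084 body
```

```bash
python3 - <<'E'
from h import *
z=np.load('top0.npz');P=np.load('topP.npy');im=z['im'];k=[-0.00255349,-0.00220376,0.0008863]
Z=P[...,2]-(P[...,0]*k[0]+P[...,1]*k[1]+k[2])
S=np.load('scene0.npz');PS=np.load('sceneP.npy');k=[-.0024242,-.0014862,.00175917]
ZS=PS[...,2]-(PS[...,0]*k[0]+PS[...,1]*k[1]+k[2])
for n,Pq,Zq,img,bx in [('top',P,Z,im,dict(rr=(297,143),rs=(215,205),ro=(109,171),rack=(358,242),stand=(125,223))),('scene',PS,ZS,S['im'],dict(rr=(274,262),rs=(279,185),ro=(361,150)))]:
  hsv=cv2.cvtColor(img,cv2.COLOR_RGB2HSV)
  brown=(hsv[...,0]<22)&(hsv[...,1]>70)&(Zq>.001)&(Zq<.017)
  nl,lab=cv2.connectedComponents(brown.astype(np.uint8),connectivity=4)
  for b,(u,v) in bx.items():
    w=lab[v-18:v+18,u-18:u+18];l=np.bincount(w[w>0]).argmax();m=lab==l
    g=Pq[m];print(n,b,m.sum(),*rect(g))
    dk=m&(hsv[...,2]<75)
    print('   dark',dk.sum(),*(rect(Pq[dk]) if dk.sum()>5 else ''),Pq[dk].mean(0).round(4) if dk.any() else '')
# plates in rack, tops
for lo,hi in[(.074,.09)]:
  m=(Z>lo)&(Z<hi)&(P[...,0]<.5)&(P[...,1]<-.2)&(P[...,1]>-.35)
  nl,lab=cv2.connectedComponents(m.astype(np.uint8))
  for l in range(1,nl): print('short',(lab==l).sum(),*(rect(P[lab==l]) if (lab==l).sum()>4 else ''))
m=(Z>.122)&(abs(P[...,1]-.32)<.06)&(abs(P[...,0]-.4)<.08)
print('plate top',m.sum(),rect(P[m]))
m=(Z>.02)&(abs(P[...,1]-.32)<.06)&(abs(P[...,0]-.4)<.08)
q=P[m]
A=np.c_[q[:,0],q[:,2],np.ones(len(q))];sol=np.linalg.lstsq(A,q[:,1],rcond=None)[0];print('y=ax+bz+c',sol,'res',(A@sol-q[:,1]).std())
E
```

```text
top rr 1127 [ 639.4 -134.4] [100.2  97.2] -19.5
   dark 470 [ 639.  -134.2] [78.8 70.7] 0.4 [ 0.6411 -0.1347  0.0038]
top rs 1187 [460.4  86.5] [100.   97.8] -5.6
   dark 626 [461.6  87.8] [74.5 74.4] -4.9 [0.4615 0.0883 0.0039]
top ro 1167 [546.3 379.8] [120.2  80.9] -6.9
   dark 624 [543.5 374.8] [102.   70.2] -7.0 [0.5469 0.3837 0.0037]
top rack 800 [ 365.5 -294.2] [128.1  88.1] -9.8
   dark 0 
top stand 332 [402.7 318.2] [106.6  44.8] 1.4
   dark 3 [0.4098 0.3058 0.0096]
scene rr 1379 [ 642.2 -133.6] [106.  103.5] 70.5
   dark 424 [ 638.5 -131.9] [68.3 66. ] -15.5 [ 0.6393 -0.1316  0.0039]
scene rs 865 [462.4  88.8] [112.8 105.3] 85.1
   dark 286 [458.5  89.3] [68.  67.6] 81.8 [0.4593 0.0895 0.0042]
scene ro 675 [548.8 383.4] [122.1  96.9] -6.7
   dark 187 [545.  383.4] [86.2 48.2] -6.7 [0.5462 0.3862 0.0038]
short 110 [ 369.2 -273.9] [97.4  7.4] -9.6
short 120 [ 360.9 -317.6] [99.3  8.6] -9.3
plate top 146 (array([402.8, 321.6]), array([97.7,  7.7]), 4.6)
y=ax+bz+c [0.08835617 0.03503687 0.28020249] res 0.002597649000233195
```

>>> move_arm:
  jaw: [5,5,5,5,5,5,5,5,5,5,5,5]
  dp:
    - [-2.5,-3.2,0]
    - [-2.5,-3.2,0]
    - [-2.5,-3.2,0]
    - [-2.5,-3.2,0]
    - [-2.5,-3.2,0]
    - [-2.5,-3.2,0]
    - [-2.5,-3.2,0]
    - [-2.5,-3.2,0]
    - [-2.5,-3.2,0]
    - [-2.5,-3.2,0]
    - [-2.5,-3.2,0]
    - [-2.5,-3.2,0]
  turn:
    - [0,0,0]
    - [0,0,0]
    - [0,0,0]
    - [0,0,0]
    - [0,0,0]
    - [0,0,0]
    - [0,0,0]
    - [0,0,0]
    - [0,0,0]
    - [0,0,0]
    - [0,0,0]
    - [0,0,0]
  force: 30

```text
time_s: 2.0
position: [0.3337, 0.0774, 0.2317]
tool_rot: [[-0.963, 0.269, 0.001], [0.269, 0.963, -0.0], [-0.001, 0.0, -1.0]]
ft_force: [1.3, 0.9, 0.5]
grip_width: 0.0502
gripper_force: 0.0
```

>>> move_arm:
  jaw: [5,5,5,5,5,5,5,5,5,5,5,5]
  dp:
    - [-2.5,-3.2,0]
    - [-2.5,-3.2,0]
    - [-2.5,-3.2,0]
    - [-2.5,-3.2,0]
    - [-2.5,-3.2,0]
    - [-2.5,-3.2,0]
    - [-2.5,-3.2,0]
    - [-2.5,-3.2,0]
    - [-2.5,-3.2,0]
    - [-2.5,-3.2,0]
    - [-1.5,-2,0]
    - [0,0,0]
  turn:
    - [0,0,0]
    - [0,0,0]
    - [0,0,0]
    - [0,0,0]
    - [0,0,0]
    - [0,0,0]
    - [0,0,0]
    - [0,0,0]
    - [0,0,0]
    - [0,0,0]
    - [0,0,0]
    - [0,0,0]

```text
time_s: 3.0
position: [0.4983, -0.3236, 0.2299]
tool_rot: [[-0.962, 0.272, -0.0], [0.272, 0.962, -0.0], [0.0, -0.001, -1.0]]
ft_force: [0.2, 0.9, -0.2]
grip_width: 0.0499
gripper_force: 0.0
```

```bash
cat >> h.py <<'E'
def go(x,y,z,ang,n=12):
    """target mm, ang= world angle of tool y; prints tool-frame shift (cm) and turn"""
    t=T();R=t[:3,:3];d=np.array([x,y,z])/10-t[:3,3]*100
    a=np.degrees(np.arctan2(R[1,1],R[0,1]));w=-np.radians((ang-a+90)%180-90)
    e=R.T@d;print('pos',(t[:3,3]*1000).round(1),'yang',a.round(2),'tool z',R[:,2].round(4),'tool-shift',e.round(2),'max/4.1 rows',(np.linalg.norm(e)/4.1).round(1),'turn z',w.round(3))
    c,s=np.cos(w),np.sin(w);Rn=R@np.array([[c,-s,0],[s,c,0],[0,0,1]]);print('  shift if turned first',(Rn.T@d).round(2))
E
python3 -c "
from h import *
go(524.5,-384.2,150,74)
s=observe();print(s['time_s'],s['q'].round(0) if hasattr(s['q'],'round') else s['q'],s['grip_width'])"
```

```text
pos [ 498.3 -323.6  229.9] yang 74.24 tool z [-3.e-04 -4.e-04 -1.e+00] tool-shift [-4.17 -5.11  8.  ] max/4.1 rows 2.5 turn z 0.004
  shift if turned first [-4.19 -5.09  8.  ]
3.0 [ -44.   26.   67.   -0.   87. -119.] 0.049852170430332465
```

>>> move_arm:
  jaw: [5,5,5,5,5]
  dp:
    - [-2,-2.5,2.5]
    - [-2.2,-2.6,2.5]
    - [0,0,3]
    - [0,0,0]
    - [0,0,0]
  turn:
    - [0,0,0]
    - [0,0,0]
    - [0,0,0]
    - [0,0,0]
    - [0,0,0]

```text
time_s: 3.42
position: [0.5236, -0.3783, 0.151]
tool_rot: [[-0.963, 0.268, -0.002], [0.268, 0.963, 0.003], [0.003, 0.002, -1.0]]
ft_force: [-0.6, -0.3, 0.5]
grip_width: 0.0498
gripper_force: 0.0
```

```bash
python3 -c "
from h import *
t=T();im,d=cams.get_image('wrist');np.savez('w1.npz',im=im,d=d,t=t);cv2.imwrite('pics/w1.png',im[:,:,::-1])
P=cloud('wrist',d,t);Z=P[...,2]
m=(abs(P[...,0]-.5245)<.04)&(abs(P[...,1]+.384)<.04)
g=P[m&(Z>.05)&(Z<.07)];print(len(g),rect(g),g.mean(0));g=P[m&(Z>.02)&(Z<.03)];print(len(g),rect(g),g.mean(0))
g=P[m&(Z<.01)];print('table',np.median(g[:,2]))
go(524.5,-384.2,32,74)"
```

```text
759 (array([ 524.4, -382.6]), array([25.3, 24.6]), 42.4) [ 0.5233932  -0.38226707  0.05973486]
2358 (array([ 524.5, -382.7]), array([61.1, 61.1]), -50.6) [ 0.52059    -0.38139037  0.02636812]
table 0.0006081543785634858
pos [ 524.3 -378.6  153.1] yang 74.46 tool z [ 5.e-04 -3.e-04 -1.e+00] tool-shift [-0.16 -0.53 12.11] max/4.1 rows 3.0 turn z 0.008
  shift if turned first [-0.17 -0.53 12.11]
```

View pics/w1.png

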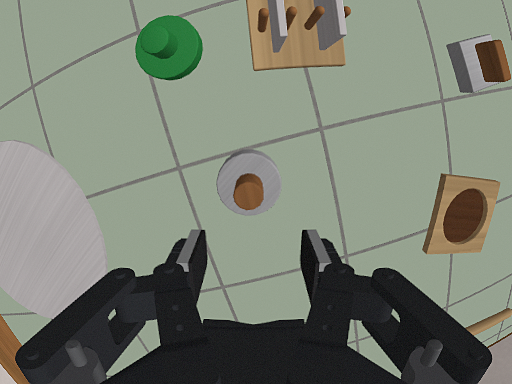

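The wrist view shows the steel cutter's knob at (249,184), straight ahead of the fingers, with the green look-alike well clear at (168,46). The wrist depth puts the cutter at (524.4, -382.7).

>>> move_arm:
  jaw: [5,5,5,5,5,5,0.5,0.5,0.5,0.5,0.5,0.5]
  dp:
    - [-0.1,-0.4,2]
    - [0,0,3]
    - [0,0,3]
    - [0,0,2.5]
    - [0,0,1.5]
    - [0,0,0]
    - [0,0,0]
    - [0,0,0]
    - [0,0,0]
    - [0,0,0]
    - [0,0,0]
    - [0,0,0]
  turn:
    - [0,0,0]
    - [0,0,0]
    - [0,0,0]
    - [0,0,0]
    - [0,0,0]
    - [0,0,0]
    - [0,0,0]
    - [0,0,0]
    - [0,0,0]
    - [0,0,0]
    - [0,0,0]
    - [0,0,0]

```text
time_s: 4.47
position: [0.5251, -0.384, 0.0346]
tool_rot: [[-0.963, 0.268, 0.003], [0.268, 0.963, -0.003], [-0.004, -0.002, -1.0]]
ft_force: [-0.4, 1.7, 7.7]
grip_width: 0.0255
gripper_force: 31.8
```

```bash
python3 -c "
from h import *
go(640.5,-134,150,74)"
```

```text
pos [ 525.1 -384.    34.6] yang 74.45 tool z [ 0.0034 -0.0031 -1.    ] tool-shift [ -4.47  27.15 -11.58] max/4.1 rows 7.3 turn z 0.008
  shift if turned first [ -4.25  27.18 -11.58]
```

>>> move_arm:
  jaw: [0.5,0.5,0.5,0.5,0.5,0.5,0.5,0.5,0.5,0.5,0.5,0.5]
  dp:
    - [0,0,-1]
    - [0,0,-2.5]
    - [0,0,-2.5]
    - [-0.5,3.0,-1]
    - [-0.5,3.0,0]
    - [-0.5,3.0,0]
    - [-0.5,3.0,0]
    - [-0.5,3.0,0]
    - [-0.5,3.0,0]
    - [-0.5,3.0,0]
    - [-0.5,3.0,0]
    - [-0.5,3.2,0]
  turn:
    - [0,0,0]
    - [0,0,0]
    - [0,0,0]
    - [0,0,0]
    - [0,0,0]
    - [0,0,0]
    - [0,0,0]
    - [0,0,0]
    - [0,0,0]
    - [0,0,0]
    - [0,0,0]
    - [0,0,0]

```text
time_s: 5.47
position: [0.6409, -0.1323, 0.1031]
tool_rot: [[-0.963, 0.269, 0.001], [0.269, 0.963, -0.001], [-0.001, -0.0, -1.0]]
ft_force: [0.1, -0.8, -2.0]
grip_width: 0.0253
gripper_force: 31.0
```

>>> move_arm:
  jaw: [0.5,0.5,0.5]
  dp:
    - [0,0,0]
    - [0,0,0]
    - [0,0,0]
  turn:
    - [0,0,0]
    - [0,0,0]
    - [0,0,0]

```text
time_s: 5.72
position: [0.6403, -0.1339, 0.1024]
tool_rot: [[-0.963, 0.268, 0.001], [0.268, 0.963, -0.001], [-0.001, -0.0, -1.0]]
ft_force: [0.1, -0.8, -2.3]
grip_width: 0.025
gripper_force: 31.1
```

```bash
python3 -c "
from h import *
t=T();im,d=cams.get_image('wrist');np.savez('w2.npz',im=im,d=d,t=t);cv2.imwrite('pics/w2.png',im[:,:,::-1])
P=cloud('wrist',d,t);Z=P[...,2]
m=(abs(P[...,0]-.64)<.09)&(abs(P[...,1]+.134)<.09)
g=P[m&(Z>.009)&(Z<.016)];print(len(g),rect(g),g.mean(0));g=P[m&(Z>.002)&(Z<.0065)];print(len(g),rect(g),g.mean(0))
m=(abs(P[...,0]-t[0,3])<.06)&(abs(P[...,1]-t[1,3])<.06)
for lo,hi in((.07,.09),(.095,.115),(.115,.13),(.13,.16)):
  g=P[m&(Z>lo)&(Z<hi)];print(lo,len(g),rect(g) if len(g)>5 else '')
go(640.5,-134,38.6,74)"
```

```text
4974 (array([ 640.8, -134.3]), array([100.7, 100.5]), -19.4) [ 0.61653173 -0.12896047  0.01254802]
2554 (array([ 638.9, -133.9]), array([179. , 177.1]), -89.8) [ 0.61815063 -0.1273682   0.00413985]
0.07 675 (array([ 617.9, -128.5]), array([54.6, 16.6]), 76.7)
0.095 1432 (array([ 625.6, -129.6]), array([57.1, 30.6]), 75.7)
0.115 3398 (array([ 639.6, -133.5]), array([52.4, 25.2]), 74.9)
0.13 6317 (array([ 638.7, -133.6]), array([96.5, 27.2]), 74.5)
pos [ 640.1 -134.4  102.3] yang 74.38 tool z [ 4.e-04 -6.e-04 -1.e+00] tool-shift [-0.02  0.06  6.37] max/4.1 rows 1.6 turn z 0.007
  shift if turned first [-0.02  0.06  6.37]
```

View pics/w2.png

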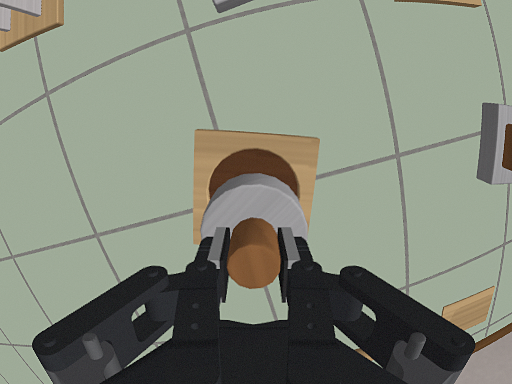

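The wrist view shows the round cutter held at (253,240) over its rest's recess at (255,180). Lowering straight down.

>>> move_arm:
  jaw: [0.5,0.5,0.5,0.5,0.5,0.5,0.5,0.5,0.5]
  dp:
    - [0,0,2]
    - [0,0,2]
    - [0,0,1]
    - [0,0,0.5]
    - [0,0,0.3]
    - [0,0,0.3]
    - [0,0,0.2]
    - [0,0,0]
    - [0,0,0]
  turn:
    - [0,0,0]
    - [0,0,0]
    - [0,0,0]
    - [0,0,0]
    - [0,0,0]
    - [0,0,0]
    - [0,0,0]
    - [0,0,0]
    - [0,0,0]

```text
time_s: 6.52
position: [0.6406, -0.1336, 0.0392]
tool_rot: [[-0.963, 0.268, 0.001], [0.268, 0.963, -0.0], [-0.001, -0.0, -1.0]]
ft_force: [-0.4, -0.6, -1.5]
grip_width: 0.0247
gripper_force: 31.1
```

>>> move_arm:
  jaw: [0.5,0.5,0.5,3,4.5,5,5,5,5,5,5,5]
  dp:
    - [0,0,0.05]
    - [0,0,0.05]
    - [0,0,0]
    - [0,0,0]
    - [0,0,0]
    - [0,0,0]
    - [0,0,0]
    - [0,0,-1]
    - [0,0,-3]
    - [0,0,-3.5]
    - [0,0,-3.5]
    - [0,0,0]
  turn:
    - [0,0,0]
    - [0,0,0]
    - [0,0,0]
    - [0,0,0]
    - [0,0,0]
    - [0,0,0]
    - [0,0,0]
    - [0,0,0]
    - [0,0,-0.1]
    - [0,0,-0.1]
    - [0,0,-0.1]
    - [0,0,-0.1]

```text
time_s: 7.52
position: [0.6429, -0.1344, 0.1563]
tool_rot: [[-0.991, -0.133, 0.012], [-0.133, 0.991, -0.005], [-0.011, -0.007, -1.0]]
ft_force: [1.5, -0.8, 1.7]
grip_width: 0.0498
gripper_force: 0.0
```

```bash
python3 -c "
from h import *
t=T();im,d=cams.get_image('wrist')
P=cloud('wrist',d,t);Z=P[...,2]
m=(abs(P[...,0]-.64)<.05)&(abs(P[...,1]+.134)<.05)
g=P[m&(Z>.05)&(Z<.07)];print(len(g),rect(g),g.mean(0));g=P[m&(Z>.025)&(Z<.035)];print(len(g),rect(g),g.mean(0))
go(456.3,-97.8,150,97)"
```

```text
791 (array([ 639.6, -133.1]), array([25. , 24.8]), -50.4) [ 0.63834152 -0.13316557  0.06324904]
2345 (array([ 640. , -132.6]), array([60.5, 60. ]), -83.3) [ 0.63630756 -0.13337447  0.03041224]
pos [ 641.9 -134.   152.7] yang 97.96 tool z [ 0.0079 -0.0033 -1.    ] tool-shift [17.88  6.16  0.11] max/4.1 rows 4.6 turn z 0.017
  shift if turned first [17.98  5.86  0.11]
```

>>> move_arm:
  jaw: [5,5,5,5,5,5,5,5,5]
  dp:
    - [3,1,0]
    - [3,1,0]
    - [3,1,0]
    - [3,1,0]
    - [3,1,0]
    - [3,1,0]
    - [0,0,0]
    - [0,0,0]
    - [0,0,0]
  turn:
    - [0,0,0]
    - [0,0,0]
    - [0,0,0]
    - [0,0,0]
    - [0,0,0]
    - [0,0,0]
    - [0,0,0]
    - [0,0,0]
    - [0,0,0]

```text
time_s: 8.32
position: [0.4546, -0.0972, 0.1478]
tool_rot: [[-0.992, -0.126, 0.001], [-0.126, 0.992, -0.0], [-0.001, -0.0, -1.0]]
ft_force: [-0.2, -0.7, -0.9]
grip_width: 0.0497
gripper_force: 0.0
```

```bash
python3 -c "
from h import *
t=T();im,d=cams.get_image('wrist')
P=cloud('wrist',d,t);Z=P[...,2]
m=(abs(P[...,0]-.456)<.05)&(abs(P[...,1]+.098)<.05)
g=P[m&(Z>.05)&(Z<.07)];print(len(g),rect(g),g.mean(0));g=P[m&(Z>.02)&(Z<.03)];print(len(g),rect(g),g.mean(0))
go(456.3,-97.8,34,97)"
```

```text
988 (array([456.2, -96.3]), array([43.5, 15.2]), 7.5) [ 0.45483675 -0.0963463   0.0599992 ]
2812 (array([456.1, -96.3]), array([58.4, 57.7]), -83.1) [ 0.45310427 -0.09667533  0.02633719]
pos [454.9 -97.3 147.7] yang 97.28 tool z [ 5.e-04 -2.e-04 -1.e+00] tool-shift [-0.12 -0.06 11.37] max/4.1 rows 2.8 turn z 0.005
  shift if turned first [-0.12 -0.06 11.37]
```

>>> move_arm:
  jaw: [5,5,5,5,5,5,0.5,0.5,0.5,0.5,0.5,0.5]
  dp:
    - [-0.1,0.1,2]
    - [0,0,3]
    - [0,0,3]
    - [0,0,2.2]
    - [0,0,1.2]
    - [0,0,0]
    - [0,0,0]
    - [0,0,0]
    - [0,0,0]
    - [0,0,0]
    - [0,0,0]
    - [0,0,0]
  turn:
    - [0,0,0]
    - [0,0,0]
    - [0,0,0]
    - [0,0,0]
    - [0,0,0]
    - [0,0,0]
    - [0,0,0]
    - [0,0,0]
    - [0,0,0]
    - [0,0,0]
    - [0,0,0]
    - [0,0,0]

```text
time_s: 9.37
position: [0.4558, -0.0962, 0.0345]
tool_rot: [[-0.992, -0.128, 0.002], [-0.128, 0.992, -0.001], [-0.002, -0.001, -1.0]]
ft_force: [0.0, -1.6, 6.4]
grip_width: 0.0153
gripper_force: 34.9
```

```bash
python3 -c "
from h import *
go(461,88,100,84.8)"
```

```text
pos [455.8 -96.2  34.5] yang 97.34 tool z [ 0.0022 -0.0011 -1.    ] tool-shift [-2.89 18.2  -6.57] max/4.1 rows 4.8 turn z 0.219
  shift if turned first [ 1.13 18.39 -6.57]
```

>>> move_arm:
  jaw: [0.5,0.5,0.5,0.5,0.5,0.5,0.5,0.5,0.5,0.5,0.5,0.5]
  dp:
    - [0,0,-1]
    - [0,0,-2.5]
    - [0,0,-2.5]
    - [0.2,3,-0.5]
    - [0.2,3,0]
    - [0.2,3,0]
    - [0.2,3,0]
    - [0.2,3,0]
    - [0.15,3.4,0]
    - [0,0,0]
    - [0,0,0]
    - [0,0,0]
  turn:
    - [0,0,0]
    - [0,0,0.11]
    - [0,0,0.11]
    - [0,0,0]
    - [0,0,0]
    - [0,0,0]
    - [0,0,0]
    - [0,0,0]
    - [0,0,0]
    - [0,0,0]
    - [0,0,0]
    - [0,0,0]

```text
time_s: 10.37
position: [0.4602, 0.0883, 0.0986]
tool_rot: [[-0.996, 0.091, -0.001], [0.091, 0.996, -0.0], [0.001, -0.0, -1.0]]
ft_force: [0.2, -0.0, -1.5]
grip_width: 0.0153
gripper_force: 33.8
```

```bash
cat >> h.py <<'E'
def rest(x,y,w=.09):
    t=T();im,d=cams.get_image('wrist');P=cloud('wrist',d,t);Z=P[...,2]
    m=(abs(P[...,0]-x)<w)&(abs(P[...,1]-y)<w)
    g=P[m&(Z>.009)&(Z<.016)];print('rim',len(g),rect(g))
    hsv=cv2.cvtColor(im,cv2.COLOR_RGB2HSV)
    g=P[m&(Z>.001)&(Z<.0065)&(hsv[...,0]<22)&(hsv[...,1]>80)];print('floor',len(g),rect(g))
def cutter(x,y):
    t=T();im,d=cams.get_image('wrist');P=cloud('wrist',d,t);Z=P[...,2]
    m=(abs(P[...,0]-x)<.05)&(abs(P[...,1]-y)<.05)
    for lo,hi in((.05,.07),(.02,.035)):
        g=P[m&(Z>lo)&(Z<hi)];print(lo,len(g),rect(g),np.median(g[:,2]).round(4))
E
python3 -c "
from h import *
rest(.461,.088)
go(461,88,38.5,84.8)"
```

```text
rim 4184 (array([461.5,  87. ]), array([100.7, 100.4]), 84.7)
floor 2464 (array([430.6,  95.8]), array([87.1, 36.8]), 84.5)
pos [460.3  87.8  98.6] yang 84.7 tool z [-5.e-04 -1.e-04 -1.e+00] tool-shift [-0.07  0.03  6.01] max/4.1 rows 1.5 turn z -0.002
  shift if turned first [-0.07  0.03  6.01]
```

>>> move_arm:
  jaw: [0.5,0.5,0.5,0.5,0.5,0.5,0.5,0.5,0.5,0.5]
  dp:
    - [-0.1,-0.1,2]
    - [0,0,2]
    - [0,0,1]
    - [0,0,0.3]
    - [0,0,0.3]
    - [0,0,0.2]
    - [0,0,0.2]
    - [0,0,0.05]
    - [0,0,0]
    - [0,0,0]
  turn:
    - [0,0,0]
    - [0,0,0]
    - [0,0,0]
    - [0,0,0]
    - [0,0,0]
    - [0,0,0]
    - [0,0,0]
    - [0,0,0]
    - [0,0,0]
    - [0,0,0]

```text
time_s: 11.25
position: [0.4615, 0.0873, 0.0385]
tool_rot: [[-0.996, 0.092, 0.001], [0.092, 0.996, -0.0], [-0.001, -0.0, -1.0]]
ft_force: [-0.4, -0.6, -1.1]
grip_width: 0.0147
gripper_force: 34.0
```

>>> move_arm:
  jaw: [0.5,0.5,0.5,3,4.5,5,5,5,5,5,5,5]
  dp:
    - [0,0,0.05]
    - [0,0,0.05]
    - [0,0,0]
    - [0,0,0]
    - [0,0,0]
    - [0,0,0]
    - [0,0,0]
    - [0,0,-1]
    - [0,0,-3]
    - [0,0,-3.5]
    - [0,0,-3.5]
    - [0,0,0]
  turn:
    - [0,0,0]
    - [0,0,0]
    - [0,0,0]
    - [0,0,0]
    - [0,0,0]
    - [0,0,0]
    - [0,0,0]
    - [0,0,0]
    - [0,0,0.07]
    - [0,0,0.07]
    - [0,0,0]
    - [0,0,0]

```text
time_s: 12.25
position: [0.4639, 0.0873, 0.1527]
tool_rot: [[-0.973, 0.23, 0.011], [0.23, 0.973, -0.001], [-0.01, 0.002, -1.0]]
ft_force: [0.2, 0.4, 1.1]
grip_width: 0.0503
gripper_force: 0.0
```

```bash
python3 -c "
from h import *
cutter(.461,.087)
go(656,119,150,76.5)"
```

```text
0.05 1038 (array([461.9,  87.5]), array([43.8, 16.1]), -5.4) 0.0642
0.02 2805 (array([462.1,  87.5]), array([58.3, 58.2]), 85.0) 0.0304
pos [462.8  87.3 149.8] yang 76.74 tool z [ 6.7e-03 -4.0e-04 -1.0e+00] tool-shift [-18.08   7.51   0.11] max/4.1 rows 4.8 turn z 0.004
  shift if turned first [-18.05   7.59   0.11]
```

Square cutter is in. Next is the oblong one.

>>> move_arm:
  jaw: [5,5,5,5,5,5,5,5,5]
  dp:
    - [-3,1.25,0]
    - [-3,1.25,0]
    - [-3,1.25,0]
    - [-3,1.25,0]
    - [-3,1.25,0]
    - [-3,1.25,0]
    - [0,0,0]
    - [0,0,0]
    - [0,0,0]
  turn:
    - [0,0,0]
    - [0,0,0]
    - [0,0,0]
    - [0,0,0]
    - [0,0,0]
    - [0,0,0]
    - [0,0,0]
    - [0,0,0]
    - [0,0,0]

```text
time_s: 13.05
position: [0.6528, 0.119, 0.1456]
tool_rot: [[-0.973, 0.23, -0.003], [0.23, 0.973, -0.0], [0.003, -0.001, -1.0]]
ft_force: [-0.7, -1.0, 0.3]
grip_width: 0.0499
gripper_force: 0.0
```

```bash
python3 -c "
from h import *
cutter(.656,.119)
go(656,119,34,76.5)"
```

```text
0.05 1016 (array([655.9, 121.8]), array([43.4, 15.6]), -13.5) 0.0602
0.02 2310 (array([656.4, 121.4]), array([79.6, 38.2]), -13.4) 0.0264
pos [652.7 118.9 146.3] yang 76.72 tool z [-0.0021 -0.     -1.    ] tool-shift [-0.34  0.09 11.23] max/4.1 rows 2.7 turn z 0.004
  shift if turned first [-0.34  0.09 11.23]
```

>>> move_arm:
  jaw: [5,5,5,5,5,5,0.5,0.5,0.5,0.5,0.5,0.5]
  dp:
    - [-0.25,0.35,2]
    - [0,0,3]
    - [0,0,3]
    - [0,0,2]
    - [0,0,1.2]
    - [0,0,0]
    - [0,0,0]
    - [0,0,0]
    - [0,0,0]
    - [0,0,0]
    - [0,0,0]
    - [0,0,0]
  turn:
    - [0,0,0]
    - [0,0,0]
    - [0,0,0]
    - [0,0,0]
    - [0,0,0]
    - [0,0,0]
    - [0,0,0]
    - [0,0,0]
    - [0,0,0]
    - [0,0,0]
    - [0,0,0]
    - [0,0,0]

```text
time_s: 14.1
position: [0.6577, 0.1217, 0.037]
tool_rot: [[-0.973, 0.23, 0.003], [0.23, 0.973, -0.0], [-0.003, 0.001, -1.0]]
ft_force: [-1.0, -0.8, 6.9]
grip_width: 0.0155
gripper_force: 35.8
```

```bash
python3 -c "
from h import *
go(547,383.5,100,83.1)"
```

```text
pos [657.7 121.7  37. ] yang 76.72 tool z [ 2.8e-03 -1.0e-04 -1.0e+00] tool-shift [16.77 22.94 -6.34] max/4.1 rows 7.1 turn z -0.111
  shift if turned first [14.12 24.66 -6.34]
```

>>> move_arm:
  jaw: [0.5,0.5,0.5,0.5,0.5,0.5,0.5,0.5,0.5,0.5,0.5,0.5]
  dp:
    - [0,0,-1]
    - [0,0,-2.5]
    - [0,0,-2.5]
    - [1.6,2.7,-0.4]
    - [1.6,2.7,0]
    - [1.6,2.7,0]
    - [1.6,2.7,0]
    - [1.6,2.7,0]
    - [1.6,2.8,0]
    - [1.6,2.8,0]
    - [1.6,2.8,0]
    - [1.3,2.8,0]
  turn:
    - [0,0,0]
    - [0,0,-0.05]
    - [0,0,-0.06]
    - [0,0,0]
    - [0,0,0]
    - [0,0,0]
    - [0,0,0]
    - [0,0,0]
    - [0,0,0]
    - [0,0,0]
    - [0,0,0]
    - [0,0,0]

```text
time_s: 15.1
position: [0.5458, 0.3856, 0.1]
tool_rot: [[-0.993, 0.121, 0.0], [0.121, 0.993, 0.0], [0.0, 0.0, -1.0]]
ft_force: [0.9, 0.8, -1.8]
grip_width: 0.0151
gripper_force: 34.7
```

>>> move_arm:
  jaw: [0.5,0.5,0.5]
  dp:
    - [0,0,0]
    - [0,0,0]
    - [0,0,0]
  turn:
    - [0,0,0]
    - [0,0,0]
    - [0,0,0]

```text
time_s: 15.35
position: [0.5472, 0.3837, 0.0995]
tool_rot: [[-0.993, 0.121, 0.0], [0.121, 0.993, -0.0], [-0.0, -0.0, -1.0]]
ft_force: [-0.2, -1.4, -2.0]
grip_width: 0.0154
gripper_force: 34.7
```

```bash
python3 -c "
from h import *
rest(.547,.3835)
go(547,383.5,41,83.1)"
```

```text
rim 4759 (array([524.3, 369.2]), array([142.8, 121. ]), 4.1)
floor 1332 (array([503.7, 372.5]), array([114.8,  77.6]), 16.2)
pos [547.5 383.2  99.4] yang 82.97 tool z [ 1.e-04 -2.e-04 -1.e+00] tool-shift [0.05 0.02 5.84] max/4.1 rows 1.4 turn z -0.002
  shift if turned first [0.05 0.02 5.84]
```

```bash
python3 -c "
from h import *
rest(.555,.3835,.076)
"
```

```text
rim 4592 (array([544.9, 381.4]), array([115.1,  80.6]), -7.0)
floor 1404 (array([504.3, 392.2]), array([69.8, 34.2]), -90.0)
```

>>> move_arm:
  jaw: [0.5,0.5,0.5,0.5,0.5,0.5,0.5,0.5,0.5,0.5]
  dp:
    - [0,-0.2,2]
    - [0,0,2]
    - [0,0,0.9]
    - [0,0,0.3]
    - [0,0,0.2]
    - [0,0,0.2]
    - [0,0,0.2]
    - [0,0,0.1]
    - [0,0,0]
    - [0,0,0]
  turn:
    - [0,0,0]
    - [0,0,0]
    - [0,0,0]
    - [0,0,0]
    - [0,0,0]
    - [0,0,0]
    - [0,0,0]
    - [0,0,0]
    - [0,0,0]
    - [0,0,0]

```text
time_s: 16.28
position: [0.5471, 0.3822, 0.041]
tool_rot: [[-0.993, 0.121, 0.001], [0.121, 0.993, 0.0], [-0.001, 0.001, -1.0]]
ft_force: [-0.5, -1.7, 3.4]
grip_width: 0.0151
gripper_force: 35.3
```

>>> move_arm:
  jaw: [0.5,3,4.5,5,5,5,5,5,5,5,5,5]
  dp:
    - [0,0,0]
    - [0,0,0]
    - [0,0,0]
    - [0,0,0]
    - [0,0,0]
    - [0,0,-1]
    - [0,0,-3]
    - [0,0,-3.5]
    - [0,0,-3.5]
    - [0,0,-3.5]
    - [0,0,-3.5]
    - [0,0,0]
  turn:
    - [0,0,0]
    - [0,0,0]
    - [0,0,0]
    - [0,0,0]
    - [0,0,0]
    - [0,0,0]
    - [0,0,-0.1]
    - [0,0,-0.1]
    - [0,0,0]
    - [0,0,0]
    - [0,0,0]
    - [0,0,0]

```text
time_s: 17.28
position: [0.5485, 0.383, 0.2292]
tool_rot: [[-0.997, -0.078, 0.013], [-0.078, 0.997, 0.006], [-0.013, 0.005, -1.0]]
ft_force: [0.9, -0.1, 1.8]
grip_width: 0.05
gripper_force: 0.0
```

```bash
python3 -c "
from h import *
cutter(.547,.381)
t=T();im,d=cams.get_image('wrist');cv2.imwrite('pics/w3.png',im[:,:,::-1])
P=cloud('wrist',d,t);Z=P[...,2]
m=(abs(P[...,0]-.403)<.07)&(abs(P[...,1]-.32)<.05)
for a in np.arange(.02,.14,.01):
  g=P[m&(Z>a)&(Z<a+.01)];print(a.round(3),len(g),rect(g) if len(g)>10 else '',Z[m&(Z>a)&(Z<a+.01)].max() if len(g) else '')
go(403,320,200,95)"
```

```text
0.05 606 (array([545.4, 382.5]), array([43.9, 16.1]), -6.9) 0.0641
0.02 1497 (array([545.8, 382.7]), array([80.1, 38.5]), -7.0) 0.0304
0.02 113 (array([404.2, 332.2]), array([97.4, 12.8]), 5.1) 0.02990107741086734
0.03 131 (array([406.1, 331.8]), array([95. , 15.8]), 2.2) 0.039968210358744705
0.04 140 (array([408.2, 331.9]), array([90.2, 14.7]), 2.7) 0.04976794931121775
0.05 192 (array([409.8, 331.7]), array([88.7, 14.5]), 2.5) 0.059935495011004924
0.06 119 (array([411.7, 327. ]), array([84.8,  4.9]), 2.3) 0.0698838890948813
0.07 118 (array([413. , 327.2]), array([82.3,  3.1]), 3.7) 0.0799039396460478
0.08 135 (array([414.9, 327.4]), array([78.2,  4.9]), 1.8) 0.08996245522400204
0.09 140 (array([416.9, 327.2]), array([73.8,  4.8]), 2.0) 0.09998554963145928
0.1 140 (array([418.3, 327.4]), array([71.8,  4.4]), 1.9) 0.10998781219018777
0.11 156 (array([419.7, 327.7]), array([68.6,  4.7]), 1.5) 0.11992862076126201
0.12 169 (array([421.8, 328. ]), array([64. ,  5.2]), 1.0) 0.1299946909933807
0.13 559 (array([423.1, 325. ]), array([61.4,  6.5]), 5.1) 0.1347811963470531
pos [547.  382.3 222.1] yang 94.49 tool z [ 0.0031  0.0015 -1.    ] tool-shift [14.85 -5.08  2.16] max/4.1 rows 3.9 turn z -0.009
  shift if turned first [14.89 -4.95  2.16]
```

View pics/w3.png

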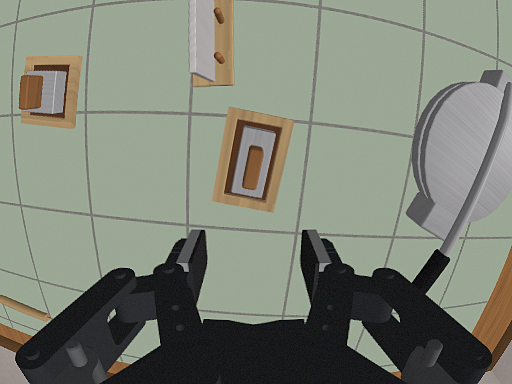

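The oblong cutter sits in its recess at (253,160) and the square one in its own at (45,92). The plate top is partly in view at (200,40).

>>> move_arm:
  jaw: [5,5,5,5,5,5,5,5]
  dp:
    - [3,-0.9,0]
    - [3,-0.9,0]
    - [3,-0.9,0]
    - [3,-0.9,0]
    - [2.9,-1,0]
    - [0,0,0]
    - [0,0,0]
    - [0,0,0]
  turn:
    - [0,0,0]
    - [0,0,0]
    - [0,0,0]
    - [0,0,0]
    - [0,0,0]
    - [0,0,0]
    - [0,0,0]
    - [0,0,0]

```text
time_s: 18.05
position: [0.4022, 0.3247, 0.2197]
tool_rot: [[-0.997, -0.078, -0.0], [-0.078, 0.997, -0.0], [0.0, -0.0, -1.0]]
ft_force: [-0.1, 0.7, 0.8]
grip_width: 0.0503
gripper_force: 0.0
```

```bash
python3 -c "
from h import *
t=T();im,d=cams.get_image('wrist');cv2.imwrite('pics/w4.png',im[:,:,::-1])
P=cloud('wrist',d,t);Z=P[...,2]
m=(abs(P[...,0]-.403)<.07)&(abs(P[...,1]-.32)<.05)
for a,b in((.008,.016),(.02,.06),(.06,.09),(.09,.12),(.127,.14)):
  g=P[m&(Z>a)&(Z<b)];print(a,len(g),(rect(g),g.mean(0).round(4)) if len(g)>10 else '')
go(403,323,100,95)"
```

```text
0.008 2644 ((array([403.7, 323. ]), array([108.7,  49.7]), 5.3), array([0.3996, 0.3233, 0.0125]))
0.02 347 ((array([393.3, 322.4]), array([78.6, 29.3]), 5.5), array([0.4039, 0.3234, 0.0463]))
0.06 12 ((array([354.4, 318.6]), array([4.8, 0.3]), -81.8), array([0.3543, 0.3186, 0.0769]))
0.09 26 ((array([354.7, 318.9]), array([6. , 1.2]), -86.9), array([0.3545, 0.3191, 0.1056]))
0.127 851 ((array([403.6, 323.3]), array([98.9,  6. ]), 5.2), array([0.4003, 0.323 , 0.1325]))
pos [402.6 324.8 219.6] yang 94.47 tool z [-5.e-04 -3.e-04 -1.e+00] tool-shift [-0.04 -0.18 11.96] max/4.1 rows 2.9 turn z -0.009
  shift if turned first [-0.03 -0.18 11.96]
```

View pics/w4.png

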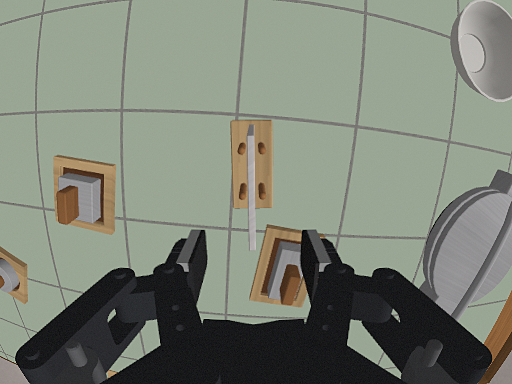

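The plate stands practically upright at (251,190), centred in its stand at (403.5, 323.3) with yaw 5.2°.

>>> move_arm:
  jaw: [5,5,5,5,5,5,0,0,0,0,0,0]
  dp:
    - [-0.1,-0.15,2.5]
    - [0,0,3]
    - [0,0,3]
    - [0,0,2.2]
    - [0,0,1.2]
    - [0,0,0]
    - [0,0,0]
    - [0,0,0]
    - [0,0,0]
    - [0,0,0]
    - [0,0,0]
    - [0,0,0]
  turn:
    - [0,0,-0.012]
    - [0,0,0]
    - [0,0,0]
    - [0,0,0]
    - [0,0,0]
    - [0,0,0]
    - [0,0,0]
    - [0,0,0]
    - [0,0,0]
    - [0,0,0]
    - [0,0,0]
    - [0,0,0]
  force: 60

```text
time_s: 19.1
position: [0.4037, 0.3235, 0.1022]
tool_rot: [[-0.996, -0.09, 0.002], [-0.09, 0.996, 0.001], [-0.002, 0.001, -1.0]]
ft_force: [0.6, -0.5, 5.2]
grip_width: 0.0048
gripper_force: 59.5
```

>>> move_arm:
  jaw: [0,0,0,0,0,0,0,0,0,0]
  dp:
    - [0,0,0]
    - [0,0,0]
    - [0,0,-1.5]
    - [0,0,-3]
    - [0,0,-3]
    - [0,0,-3]
    - [0,0,-3]
    - [0,0,0]
    - [0,0,0]
    - [0,0,0]
  turn:
    - [0,0,0]
    - [0,0,0]
    - [0,0,0]
    - [0,0,0]
    - [0,0,0]
    - [0,0,0]
    - [0,0,0.1]
    - [0,0,0.1]
    - [0,0,0.06]
    - [0,0,0]

```text
time_s: 19.93
position: [0.4027, 0.3231, 0.2363]
tool_rot: [[-0.985, 0.171, -0.0], [0.171, 0.985, 0.0], [0.0, -0.0, -1.0]]
ft_force: [-0.1, -0.4, -1.8]
grip_width: 0.0047
gripper_force: 58.8
```

```bash
python3 -c "
from h import *
go(365.2,-295.5,230,80.4)"
```

```text
pos [402.7 323.1 236.3] yang 80.15 tool z [-1.e-04  0.e+00 -1.e+00] tool-shift [ -6.89 -61.59   0.63] max/4.1 rows 15.1 turn z -0.004
  shift if turned first [ -6.62 -61.62   0.63]
```

>>> move_arm:
  jaw: [0,0,0,0,0,0,0,0,0,0,0,0]
  dp:
    - [-0.4,-3.8,0]
    - [-0.4,-3.8,0]
    - [-0.4,-3.8,0]
    - [-0.4,-3.8,0]
    - [-0.4,-3.8,0]
    - [-0.4,-3.8,0]
    - [-0.4,-3.8,0]
    - [-0.4,-3.8,0]
    - [-0.4,-3.8,0]
    - [-0.4,-3.8,0]
    - [-0.4,-3.8,0]
    - [-0.4,-3.8,0]
  turn:
    - [0,0,0]
    - [0,0,0]
    - [0,0,0]
    - [0,0,0]
    - [0,0,0]
    - [0,0,0]
    - [0,0,0]
    - [0,0,0]
    - [0,0,0]
    - [0,0,0]
    - [0,0,0]
    - [0,0,0]

```text
time_s: 20.93
position: [0.3724, -0.136, 0.236]
tool_rot: [[-0.986, 0.167, -0.0], [0.167, 0.986, 0.001], [0.001, 0.0, -1.0]]
ft_force: [1.4, -0.9, -1.5]
grip_width: 0.0049
gripper_force: 59.9
```

>>> move_arm:
  jaw: [0,0,0,0,0,0,0,0]
  dp:
    - [-0.4,-3.8,0]
    - [-0.5,-3.8,0]
    - [-0.5,-3.8,0]
    - [-0.5,-3.8,0]
    - [0,-0.8,0]
    - [0,0,0]
    - [0,0,0]
    - [0,0,0]
  turn:
    - [0,0,0]
    - [0,0,0]
    - [0,0,0]
    - [0,0,0]
    - [0,0,0]
    - [0,0,0]
    - [0,0,0]
    - [0,0,0]

```text
time_s: 21.6
position: [0.3649, -0.294, 0.236]
tool_rot: [[-0.986, 0.167, -0.0], [0.167, 0.986, 0.001], [0.001, 0.001, -1.0]]
ft_force: [0.1, 1.1, -2.6]
grip_width: 0.0048
gripper_force: 60.1
```

```bash
cat > rk.py <<'E'
from h import *
import sys
t=T();im,d=cams.get_image('wrist');cv2.imwrite('pics/'+sys.argv[1],im[:,:,::-1])
P=cloud('wrist',d,t);Z=P[...,2]
m=(abs(P[...,0]-.365)<.09)&(abs(P[...,1]+.295)<.07)
g=P[m&(Z>.008)&(Z<.016)];print('base',len(g),rect(g))
for nm,lo,hi in(('short',.076,.09),('dowels',.062,.0705),('plate low',.105,.15),('foot',.1,.25)):
  k=m&(Z>lo)&(Z<hi)
  if nm=='foot': k=k&(im.max(2).astype(int)-im.min(2)<25)&(im.mean(2)>90)
  n,lab=cv2.connectedComponents(k.astype(np.uint8))
  for l in range(1,n):
    g=P[lab==l]
    if len(g)>8: print(nm,len(g),rect(g),np.nanmedian(g,0).round(4))
go(365.2,-295.5,102.2,80.4)
E
python3 rk.py w5.png
```

```text
base 3757 (array([ 365.9, -294.4]), array([129.2,  90.5]), -9.7)
short 576 (array([ 361.9, -316. ]), array([99.5,  6.2]), -9.9) [ 0.3583 -0.3153  0.0823]
short 559 (array([ 369.4, -272.5]), array([99. ,  6.4]), -9.9) [ 0.3673 -0.2723  0.0824]
dowels 38 (array([ 343.7, -309.8]), array([39.2,  0.2]), -9.9) [ 0.3434 -0.3097  0.0672]
dowels 17 (array([ 344.1, -271. ]), array([16. ,  0.1]), -10.4) [ 0.3443 -0.271   0.0661]
dowels 44 (array([ 335.9, -322.5]), array([6.9, 6.8]), 33.3) [ 0.3358 -0.3224  0.0667]
dowels 40 (array([ 339.5, -300.7]), array([6.8, 6.6]), -65.3) [ 0.3391 -0.3008  0.066 ]
dowels 40 (array([ 343.1, -279.3]), array([7.3, 6.2]), 34.2) [ 0.3431 -0.2791  0.0659]
dowels 40 (array([ 347.3, -257.8]), array([7.1, 5.7]), -11.7) [ 0.3472 -0.2581  0.0662]
dowels 22 (array([ 387.2, -278.7]), array([21.8,  0.2]), -9.9) [ 0.3877 -0.2788  0.0653]
dowels 43 (array([ 384.3, -331. ]), array([6.7, 6.4]), 77.6) [ 0.3835 -0.3306  0.066 ]
dowels 41 (array([ 388.2, -309.2]), array([6.8, 6.7]), 20.5) [ 0.3878 -0.309   0.0662]
dowels 36 (array([ 392.4, -286.8]), array([7.8, 5.6]), -9.1) [ 0.3916 -0.2873  0.0664]
dowels 45 (array([ 396.1, -266.4]), array([7.5, 6.8]), -9.0) [ 0.3953 -0.2663  0.0662]
foot 231 (array([ 316.1, -285.6]), array([5.8, 1.3]), 83.8) [ 0.3161 -0.2857  0.2181]
foot 80 (array([ 352.4, -298.6]), array([4.6, 1.3]), 86.6) [ 0.3524 -0.2984  0.2455]
foot 83 (array([ 354.7, -285.2]), array([4.8, 1.4]), 79.4) [ 0.3547 -0.2851  0.2458]
pos [ 365.  -293.9  236.2] yang 80.39 tool z [-2.e-04  6.e-04 -1.e+00] tool-shift [-0.05 -0.16 13.4 ] max/4.1 rows 3.3 turn z -0.0
  shift if turned first [-0.05 -0.16 13.4 ]
```

View pics/w5.png

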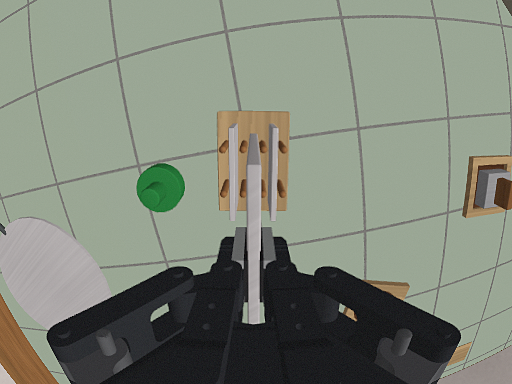

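The wrist view shows the plate at (253,240) lined up edge-on with the empty middle slot at (254,165). The four middle-slot dowels average (365.8, -294.0), so only about 1 mm of correction is needed.

>>> move_arm:
  jaw: [0,0,0,0,0,0,0,0,0]
  dp:
    - [-0.1,0,2]
    - [0,0,3]
    - [0,0,2]
    - [0,0,1.5]
    - [0,0,1.5]
    - [0,0,1.5]
    - [0,0,1]
    - [0,0,0]
    - [0,0,0]
  turn:
    - [0,0,0.003]
    - [0,0,0]
    - [0,0,0]
    - [0,0,0]
    - [0,0,0]
    - [0,0,0]
    - [0,0,0]
    - [0,0,0]
    - [0,0,0]

```text
time_s: 22.4
position: [0.3662, -0.2946, 0.1114]
tool_rot: [[-0.985, 0.17, -0.0], [0.17, 0.985, 0.0], [0.0, 0.0, -1.0]]
ft_force: [0.4, -0.2, -1.7]
grip_width: 0.0049
gripper_force: 59.9
```

```bash
python3 rk.py w6.png | grep -v dowels
```

```text
base 6504 (array([ 366.2, -294.8]), array([130.7,  90.5]), -10.0)
short 1122 (array([ 352.1, -314.5]), array([79.2,  6.4]), -10.0) [ 0.3436 -0.3126  0.0824]
short 30 (array([ 317.6, -285.9]), array([5.4, 0.6]), 76.9) [ 0.3176 -0.2857  0.0838]
short 1042 (array([ 358.3, -271. ]), array([76.2,  6.7]), -10.1) [ 0.3503 -0.2699  0.0824]
plate low 4179 (array([ 356.7, -293.6]), array([77.9, 30.9]), 7.7) [ 0.3555 -0.2913  0.1415]
foot 2308 (array([ 356.6, -292.9]), array([80.8,  5.9]), -10.0) [ 0.3451 -0.2909  0.1417]
foot 374 (array([ 355.4, -299.3]), array([5.1, 4.9]), -7.1) [ 0.3537 -0.2988  0.1375]
foot 370 (array([ 357.4, -286.7]), array([5.5, 5.1]), -20.4) [ 0.3559 -0.2862  0.1374]
foot 118 (array([ 350.9, -334.9]), array([8.9, 3. ]), -14.3) [ 0.3501 -0.3348  0.1995]
foot 28 (array([ 364.8, -248.8]), array([7.3, 1.8]), -10.9) [ 0.3645 -0.2489  0.2001]
foot 61 (array([ 357.2, -332.4]), array([6.1, 2.5]), -5.8) [ 0.3568 -0.3324  0.2009]
foot 44 (array([ 373.4, -240.8]), array([9.6, 6.1]), 29.6) [ 0.3737 -0.2405  0.2079]
pos [ 366.3 -295.   111.9] yang 80.17 tool z [ 6.e-04 -8.e-04 -1.e+00] tool-shift [ 0.11 -0.06  0.97] max/4.1 rows 0.2 turn z -0.004
  shift if turned first [ 0.11 -0.06  0.97]
```

>>> move_arm:
  jaw: [0,0,0,0,0,0,0]
  dp:
    - [0,0,0.3]
    - [0,0,0.3]
    - [0,0,0.2]
    - [0,0,0.1]
    - [0,0,0.05]
    - [0,0,0]
    - [0,0,0]
  turn:
    - [0,0,0]
    - [0,0,0]
    - [0,0,0]
    - [0,0,0]
    - [0,0,0]
    - [0,0,0]
    - [0,0,0]

```text
time_s: 23.03
position: [0.3658, -0.2955, 0.1022]
tool_rot: [[-0.985, 0.172, 0.0], [0.172, 0.985, -0.001], [-0.0, -0.0, -1.0]]
ft_force: [-2.7, 1.7, 5.0]
grip_width: 0.0051
gripper_force: 61.2
```

>>> move_arm:
  jaw: [0.7,0.9,1.2,2,3,3,3,3,3,3,3,3]
  dp:
    - [0,0,0]
    - [0,0,0]
    - [0,0,0]
    - [0,0,0]
    - [0,0,0]
    - [0,0,0]
    - [0,0,0]
    - [0,0,-1]
    - [0,0,-2]
    - [0,0,-3]
    - [0,0,-3]
    - [0,0,-3]
  turn:
    - [0,0,0]
    - [0,0,0]
    - [0,0,0]
    - [0,0,0]
    - [0,0,0]
    - [0,0,0]
    - [0,0,0]
    - [0,0,0]
    - [0,0,0]
    - [0,0,0]
    - [0,0,0]
    - [0,0,0]
  force: 20

```text
time_s: 24.03
position: [0.3657, -0.2951, 0.223]
tool_rot: [[-0.985, 0.172, -0.0], [0.172, 0.985, 0.0], [0.0, 0.0, -1.0]]
ft_force: [0.8, -0.5, -1.1]
grip_width: 0.03
gripper_force: 0.0
```

>>> move_arm:
  jaw: [3,3,3]
  dp:
    - [0,0,-2]
    - [0,0,0]
    - [0,0,0]
  turn:
    - [0,0,0]
    - [0,0,0]
    - [0,0,0]

```text
time_s: 24.28
position: [0.366, -0.2955, 0.2422]
tool_rot: [[-0.985, 0.172, 0.001], [0.172, 0.985, -0.001], [-0.001, -0.001, -1.0]]
ft_force: [-0.2, 0.8, 0.0]
grip_width: 0.0301
gripper_force: 0.0
```

```bash
sed -i "s/'plate low',.105,.15/'plate top',.122,.145/" rk.py; python3 rk.py w7.png | grep -v foot; python3 - <<'E'
from h import *
im,d=cams.get_image('scene');cv2.imwrite('pics/s9.png',im[:,:,::-1])
E
```

```text
base 4082 (array([ 365.5, -294.2]), array([129.4,  90.5]), -10.0)
short 555 (array([ 361.6, -315.9]), array([99.1,  6.2]), -9.8) [ 0.3579 -0.3151  0.0823]
short 553 (array([ 369.8, -272.5]), array([100.2,   6.5]), -9.8) [ 0.3678 -0.2723  0.0823]
dowels 43 (array([ 335.8, -322.6]), array([6.7, 6.7]), 77.6) [ 0.3358 -0.3221  0.0662]
dowels 35 (array([ 339.1, -301.1]), array([6.6, 5.3]), 81.8) [ 0.339  -0.3008  0.0663]
dowels 37 (array([ 342.9, -279.1]), array([7.6, 5.5]), 82.5) [ 0.3429 -0.2789  0.0662]
dowels 23 (array([ 354.5, -272.8]), array([23.1,  0.1]), -10.3) [ 0.3546 -0.2728  0.0656]
dowels 40 (array([ 347.2, -258.1]), array([7.5, 6.2]), 35.2) [ 0.3467 -0.2586  0.0665]
dowels 27 (array([ 354.5, -311.6]), array([27.6,  0.2]), -9.9) [ 0.3544 -0.3116  0.0667]
dowels 41 (array([ 384.1, -331.3]), array([7.1, 6.7]), 77.7) [ 0.3836 -0.3307  0.066 ]
dowels 40 (array([ 388.1, -308.9]), array([6.9, 6.8]), -9.6) [ 0.3876 -0.309   0.0661]
dowels 40 (array([ 391.7, -287.9]), array([7.2, 6.3]), 87.5) [ 0.3916 -0.2878  0.066 ]
dowels 41 (array([ 395.6, -265.9]), array([7.7, 6.3]), 75.2) [ 0.3953 -0.266   0.0663]
dowels 17 (array([ 408.2, -282.4]), array([17.2,  0.2]), -10.4) [ 0.408  -0.2824  0.0659]
plate top 743 (array([ 365.8, -295.8]), array([99.5,  5.6]), -9.8) [ 0.3622 -0.2951  0.1325]
pos [ 365.7 -295.2  241.1] yang 80.1 tool z [-4.e-04  5.e-04 -1.e+00] tool-shift [ 0.04 -0.05 13.89] max/4.1 rows 3.4 turn z -0.005
  shift if turned first [ 0.04 -0.05 13.89]
```

View pics/w7.png

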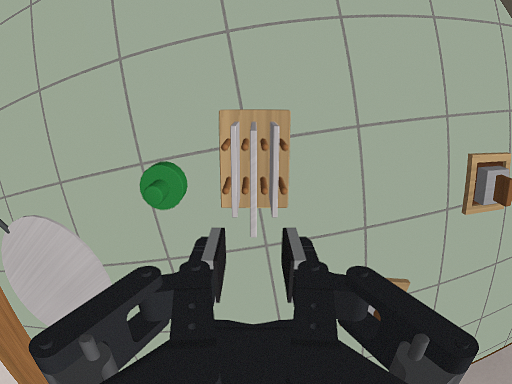

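View pics/s9.png

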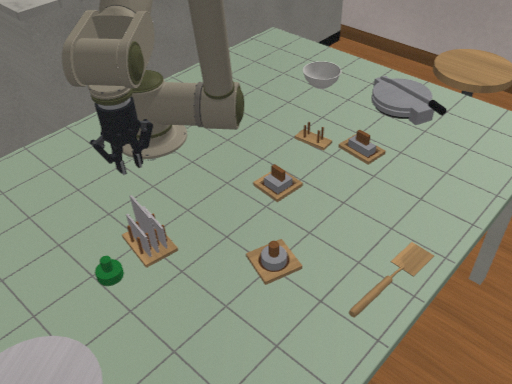

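The close view shows the tall plate at (253,180) between the two short plates at (235,170) and (275,170). Its top is at 132.5 mm, so it is fully down, and within about 1.5 mm of centre. The scene view shows the three cutters seated in their rests at (275,258), (278,182) and (362,145), so I'm handing in.

```bash
python3 -c "
from rig import ticket
print(ticket.close_job())"
```

```text
the job is handed in; nothing more can be done
None
```

All three cutters sit flat in their matching recesses, and the tall plate stands fully down in the middle slot of the rack, about 1.5 mm off centre. The short plates have not moved, and the job was handed in at about 24 s.

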